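Switch off the aroma diffuser and open its safety-capped refill

TASK

First switch the aroma diffuser off: press its black selector down, turn it clockwise to the red mark and let it spring back up there. Then open the amber refill bottle by pressing its child-proof cap down, twisting it anticlockwise and lifting it off, and finish while still holding the cap: level and still, straight above the bottle and roughly 8 cm higher than where it sat. Leave the mug, mouse and pen pot where they are.

Things in the scene. Friction and masses are not known exactly. Their poses are not given: they have to be found in the camera images.
- diffuser: White aroma diffuser fixed to the desk: block 170 (x) x 130 (y) x 60 mm high, wooden band. Origin: centre of the underside; z up. The selector is on the deck 40 mm to +x; a grey mist dome, 72 mm across, top at 108 mm, is 46 mm to -x. On the deck a green mark (on) lies beyond the selector bar's +x end; a red mark (off) lies 70 degrees clockwise of it, seen from above.
- selector_grip (a point): Grip point of the black selector, on its vertical axis, 88 mm above the desk when up. The dial is a disc 54 mm across, top at 76 mm, with an upright bar 46 mm long, 14 mm thick, top at 102 mm: pinch the bar across its thickness. x runs along the bar, y across it, z up, all turning with the dial. A white line on the bar's top marks its +x end, the pointer.
- selector_press (a joint): How far the selector is pressed down (m): 0 is up, 0.007 fully down. A spring pushes up with 4 N when up, 10 N when fully down. It turns only while pressed more than about 4 mm, and springs back up only at on and off.
- selector_turn (a joint): Turn of the selector (rad), growing clockwise seen from above: 0 is on (the start), 1.22 (70 degrees) is off, end stop at 1.25. Relaxed or let go beyond about 1.15 it springs back up, locked at off.
- bottle: Amber refill bottle with paper label, held fast in a dark steel holder fixed to the desk (base 116 mm across). Body 76 mm across up to 90 mm above the desk, sloping in to a neck 32 mm across at 113 mm; neck top at 138 mm. White locking tabs, 43 mm across, ring the neck inside the cap. Origin: on the desk, on the bottle's axis; z up.
- bottle_mouth (a point): Centre of the top of the bottle's neck, on its axis, 138 mm above the desk, hidden in the closed cap.
- spout (a joint): Sprung grey spout, 24 mm across, in the neck: it bears on the cap's inside and reads how far the closed cap is pressed down (m): about 0 closed, up to 0.0065; down to -0.0015 with the cap off. Pushes up with about 6 N at 0 and 10 N at 0.005.
- cap: White ribbed safety cap, red disc with white bar on top: 52 mm across, 32 mm high, about 30 g. Origin: centre of its underside, 124 mm above the desk when closed; z up. Grip it by its sides. It turns (anticlockwise from above) only while pressed more than about 3 mm, best 5; keep it pressed and turn about 68 degrees: free to lift from 58 to 80, hard stop near 82. 11 mm of neck is bare below it.
- mug: Blue ceramic mug, 80 mm across, 92 mm high, with a handle on +y; origin at the centre of its underside. A bystander.
- mouse: Black computer mouse, 100 x 60 x 34 mm; origin at the centre of its underside. A bystander.
- penpot: Dark steel pen pot, 72 mm across, 95 mm high, with pens up to 140 mm; origin at the centre of its underside. A bystander.
Mind the look-alikes: they are no part of the job. Leave any pink or purple look-alike of the diffuser alone. There is more than one size of the cap; the one meant has the size given above.

How it is judged (in metres and radians):
On the way, in this order (a step that is already met when the one before it is completed fails the run):
1. the selector is at off and has sprung back up, with the cap still closed on the bottle (value of joint selector_turn above 1.1 rad and value of joint selector_press below 0.0015 m and z of cap in the frame of bottle below 0.128 m), for 0.1 s.
2. the cap is off the bottle's neck, in the fingers (z of cap in the frame of bottle above 0.144 m and contact force between cap and the fingers above 0.5 N), for 0.1 s.
At the end, for the whole second after the job is handed in: The selector is at off (turned more than 1.1 rad) and up (pressed less than 1.5 mm); the cap is held by the fingers (more than 1 N), at rest, 45 to 150 mm above its closed position, within 35 mm of the bottle's axis, tilted less than 0.3 rad, and not touching the bottle (value of joint selector_turn above 1.1 rad and value of joint selector_press below 0.0015 m and z of cap in the frame of bottle between 0.169 and 0.274 m and horizontal distance between cap and bottle_mouth below 0.035 m and angle between cap's own z axis and vertical below 0.3 rad and contact force between cap and the fingers above 1 N and contact force between cap and bottle below 0.1 N and linear speed of cap below 0.03 m/s); the arm keeps its last pose, push and grip.
It fails at once if the mug is pushed more than 30 mm or tipped (distance of mug from where it was at the start of the episode above 0.03 m or angle between mug's own z axis and vertical above 0.4 rad).
It fails at once if the mouse is pushed more than 30 mm or tipped (distance of mouse from where it was at the start of the episode above 0.03 m or angle between mouse's own z axis and vertical above 0.4 rad).
It fails at once if the penpot is pushed more than 30 mm or tipped (distance of penpot from where it was at the start of the episode above 0.03 m or angle between penpot's own z axis and vertical above 0.4 rad).
It also fails if it takes over 53 s, if anything falls off the work surface, if the arm or the gripper's body presses on something with over 40 N, if the wrist force passes 120 N, or if a joint passes its speed limit or range.

ROBOT

A 6-joint arm with a two-finger parallel gripper is mounted at the origin on the work surface. World frame = base frame: x ahead of the robot, y to its left, z up, the work surface at z = 0. Lengths are in mm, angles in rad, forces in N, time in s.
With the tool pointing down it reaches from about 250 to 775 mm from the base axis. Payload 4 kg.
Tool frame: the origin (TCP) lies midway between the tips of the shut fingers; the grasp point (between the pads) lies 19 mm behind it; z points along the fingers, y is the line along which they close (so a half turn about z gives the same grasp; the last joint's range is limited). The gripper opens to 94 mm and grips with 3 to 60 N. Pads are 16 mm wide; open, the fingers measure 119 mm over their backs; the gripper's body (75 mm by 177 mm) begins 78 mm behind the grasp point.
Start: joints at [1.108, 0.087, 1.371, -0, 1.684, -0.103], TCP at [193.659, 514.798, 205.506] pointing down, gripper open.
Joint ranges: [-3.1, 3.1], [-0.76, 2.03], [0.27, 2.55], [-1.08, 4.22], [0.17, 2.65], [-2.57, 2.57]. Speed limits (rad/s): [2.79, 2.79, 3.14, 3.14, 3.14, 3.14].

INTERFACE

Orientations are given as [roll, pitch, yaw] about the fixed x, y, z axes, in that order (R = Rz(yaw) Ry(pitch) Rx(roll)).
In Python, from workcell import telemetry, cams, r, nets gives the robot as it stands.
- The arm moves only by the tool servo_tool, never from a script. Its argument "targets" is a list of rows, each a list of 7 numbers: the turn, a rotation vector about the world's x, y, z in rad, then the shift along the world's x, y, z in m, then the finger opening in m, from 0 to 0.094. A call has 1 to 5 rows; each row is the pose to reach, as a shift and turn from the pose commanded when the call began; what a row does not reach only later rows make up. A row lasts 1/8 s, in which the tool goes at most 62.5 mm and 10.7 degrees, less where a joint would pass 70% of its speed; a pose out of reach is approached as far as the arm can. A call with a gripper value outside its range is refused whole. The fingers move at their own pace and stop on an object; "newtons" is the grip in N (left out, the last holds). Time passes only in rows, so rows that repeat a pose let the fingers close. It gives the time, the measured TCP pose, the force, the opening and the grip force at its end, in the units of the state.
- telemetry.read_state(): the state, without advancing time (a new reading comes with each control period).
- cams.capture(name): name is "scene" or "top" or "wrist"; returns the picture (420x560x3 uint8, red, green, blue); there is no depth.
- cams.calibration(name): a dict with "mtx" (3x3 intrinsics, pixels), "dist" ([k1, k2, p1, p2, k3] as OpenCV has them; the pictures are not rectified), "rvec" (rotation vector, rad) and "tvec" (3), from world to camera coordinates, as OpenCV has them. Camera axes: x right, y down, z forward; pixel columns grow to the right and rows downward; lengths in mm; the calibration is good to about 2 mm. A picture is of the moment at which its call begins: read the wrist's pose just before it. calibration takes no time and is no camera call; for the wrist camera it gives the pose at the moment of the call.
- r.close_job(): hands the job in; it is judged then, once.
Trained networks look in the newest picture that a camera, given by its name, has taken for a name from the list of things; names that differ only in an ending like _2 or _b are one class to them, and where a whole thing is asked for, a point or a joint stands for the part that bears it (a point fixed in the world has none). Each returns a list of dicts, best first, with "score" (0 to 1); they miss things now and then, are a little off and sometimes report something else, mostly with a low value. They report only what shows in the picture. A call takes as long as a camera call. They do not tell look-alikes from the thing itself.
- nets.recognise(name, camera): "bbox" ([centre column, centre row, width, height] in pixels, round what is visible of it).
- nets.cut_out(name, camera): "mask" (420x560 bool, what is visible of it) and "bbox" ([centre column, centre row, width, height] in pixels, round what is visible of it).
- nets.spot_point(name, camera): "xy" ([column, row] in pixels: a listed point, or the origin of a listed thing).
The state is a dict: "time": time; "joint_positions": joint angles; "dq": joint speeds; "effort": joint torques, N m; "eef_pos": TCP position; "orientation": TCP orientation; "wrist_force": force on the tool from outside, world axes, zero at the start; "wrist_torque": the same for the moment, N m; "width": opening from 0.0 (shut) to 1.0 (fully open); "finger_force": force on a finger pad.
Only numpy, scipy, OpenCV 4.12 (cv2) and the standard library are available. Lean on these libraries where they do the work, as an engineer would, in place of code of your own. Each camera call takes 0.05 s, during which the arm holds its last target. There are 200 camera calls.

## Working session

There is one attempt and no reset: what is moved stays moved. The work goes in short steps, Python scripts to look and compute and a tool call to move; the robot and the scene stay as the last step left them, time stands still between calls to the robot, and variables do not carry over. Pictures are saved under pics/ and viewed, at most 10 in all, crops included, and the job is handed in when it is done.

Besides the shell and the picture viewer there is one more tool, called after "Call:" by a JSON object that holds its "method" and its "body", one argument or row to a line. servo_tool: Moves the arm, as the interface text tells. Its arguments: {"type":"object","properties":{"targets":{"type":"array"},"newtons":{"type":"number"}},"required":["targets"]}

```bash
mkdir -p pics; cat > h.py <<'E'
import numpy as np,cv2
from workcell import telemetry,cams,r,nets
def cal(n):
    c=cams.calibration(n);return np.array(c["mtx"],float),np.array(c["dist"],float),np.array(c["rvec"],float),np.array(c["tvec"],float)
def at_z(c,uv,z):
    K,d,rv,t=c;R=cv2.Rodrigues(rv)[0]
    p=cv2.undistortPoints(np.array([[uv]],float),K,d)[0,0]
    o=-R.T@t.ravel();v=R.T@np.array([p[0],p[1],1]);return o+v*(z-o[2])/v[2]
def proj(c,P):
    K,d,rv,t=c;return cv2.projectPoints(np.array(P,float).reshape(-1,1,3),rv,t,K,d)[0].reshape(-1,2)
def tri(uvs,cs):
    A=[];b=[]
    for uv,c in zip(uvs,cs):
        a=at_z(c,uv,0);e=at_z(c,uv,200);v=(e-a)/np.linalg.norm(e-a);M=np.eye(3)-np.outer(v,v);A.append(M);b.append(M@a)
    return np.linalg.lstsq(np.vstack(A),np.hstack(b),rcond=None)[0]
def save(im,f): cv2.imwrite(f,im[...,::-1])
E
python3 - <<'E'
from h import *
ims=[]
zz={"diffuser":60,"selector_grip":88,"cap":124,"bottle":0,"mug":0,"mouse":0,"penpot":0}
for n in("scene","top"):
    im=cams.capture(n);ims.append(im);save(im,f"pics/{n}0.png");c=cal(n)
    for k,z in zz.items():
        for d in nets.spot_point(k,n)[:4]:
            print(n,k,round(d["score"],2),np.round(d["xy"]),np.round(at_z(c,d["xy"],0 if k=="diffuser" else z)))
print(telemetry.read_state()["time"])
E
```

```text
scene diffuser 0.92 [316. 219.] [475. 222.   0.]
scene diffuser 0.59 [433. 180.] [517. 618.   0.]
scene diffuser 0.58 [339. 141.] [247. 438.   0.]
scene diffuser 0.45 [321. 217.] [475. 240.   0.]
scene selector_grip 0.72 [343. 132.] [280. 422.  88.]
scene selector_grip 0.68 [450. 172.] [558. 621.  88.]
scene selector_grip 0.64 [320. 216.] [513. 209.  88.]
scene cap 0.75 [157. 304.] [ 566. -272.  124.]
scene cap 0.7 [196. 270.] [ 529. -157.  124.]
scene cap 0.47 [253. 280.] [616. -42. 124.]
scene bottle 0.69 [207. 290.] [ 534. -151.    0.]
scene mug 0.93 [385. 218.] [564. 410.   0.]
scene mouse 0.89 [245. 236.] [431.  12.   0.]
scene penpot 0.9 [ 98. 308.] [ 451. -427.    0.]
top diffuser 0.87 [168. 268.] [258. 451.   0.]
top diffuser 0.85 [234. 204.] [484. 224.   0.]
top diffuser 0.83 [124. 190.] [533. 621.   0.]
top selector_grip 0.68 [123. 180.] [552. 601.  88.]
top selector_grip 0.51 [241. 187.] [526. 195.  88.]
top selector_grip 0.45 [171. 254.] [299. 425.  88.]
top cap 0.69 [349. 181.] [ 537. -164.  124.]
top cap 0.57 [379. 194.] [ 494. -261.  124.]
top cap 0.5 [343. 190.] [ 507. -143.  124.]
top bottle 0.79 [342. 193.] [ 524. -155.    0.]
top mug 0.74 [183. 184.] [555. 410.   0.]
top mouse 0.71 [292. 218.] [434.  22.   0.]
top penpot 0.75 [418. 213.] [ 451. -428.    0.]
0.8
```

View pics/scene0.png

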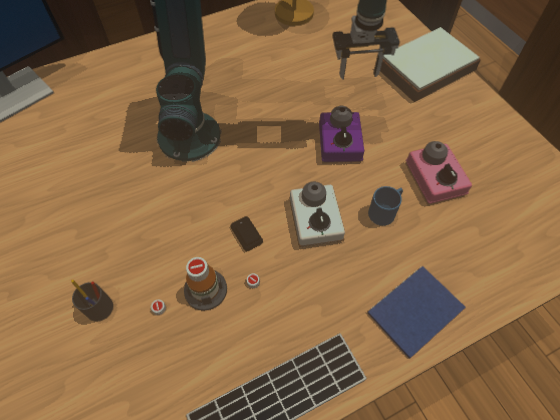

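View pics/top0.png

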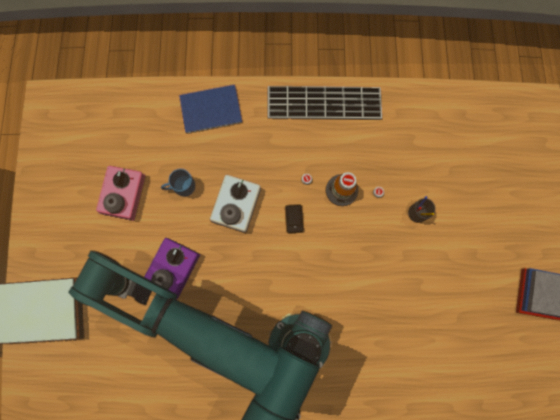

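The white diffuser is at scene (318,217) / top (236,204). Its look-alikes are purple, scene (341,137), and pink, scene (440,172). The cap on the bottle is at scene (197,268) / top (348,181), and two small loose caps lie at scene (157,306) and (253,280). I choose the white diffuser and the cap on the bottle. I'll move over the diffuser and check it there with a wrist crop.

Call:
{"method": "servo_tool", "body": {
  "targets": [
    [0,0,0,0.04,-0.03,0.04,0.094],
    [0,0,0,0.08,-0.07,0.06,0.094],
    [0,0,0,0.12,-0.11,0.07,0.094],
    [0,0,0,0.16,-0.15,0.08,0.094],
    [0,0,0,0.2,-0.19,0.08,0.094]
  ]
}}

```text
time: 1.42
eef_pos: [395.1, 323.7, 286.9]
orientation: [3.139, 0.002, 2.782]
wrist_force: [0.2, 0.0, -0.3]
width: 0.999
finger_force: 0.0
```

Call:
{"method": "servo_tool", "body": {
  "targets": [
    [0,0,0,0.02,-0.04,0,0.094],
    [0,0,0,0.04,-0.08,0,0.094],
    [0,0,0,0.06,-0.11,0,0.094],
    [0,0,0,0.06,-0.11,0,0.094],
    [0,0,0,0.06,-0.11,0,0.094]
  ]
}}

```text
time: 2.05
eef_pos: [453.4, 215.3, 285.6]
orientation: [3.141, -0.0, 2.782]
wrist_force: [0.0, 1.3, -0.1]
width: 1.001
finger_force: 0.0
```

```bash
python3 - <<'E'
from h import *
s=telemetry.read_state();print(s["time"],np.round(s["eef_pos"]),np.round(s["orientation"],3),np.round(s["joint_positions"],3))
im=cams.capture("wrist");c=cal("wrist");save(im,"pics/w1.png")
for k,z in (("diffuser",0),("selector_grip",88)):
    for d in nets.spot_point(k,"wrist")[:3]: print(k,d["score"],np.round(d["xy"]),np.round(at_z(c,d["xy"],z),1))
np.save("w1.npy",np.array([0])); import pickle;pickle.dump(c,open("w1.pkl","wb"))
E
```

```text
2.05 [453. 215. 286.] [ 3.141 -0.     2.782] [ 3.300e-01 -2.200e-02  1.326e+00  1.000e-03  1.838e+00 -8.810e-01]
diffuser 0.57 [296. 186.] [481.  221.5   0. ]
selector_grip 0.67 [301. 239.] [521.7 210.7  88. ]
selector_grip 0.28 [295. 185.] [460.3 225.8  88. ]
```

View pics/w1.png

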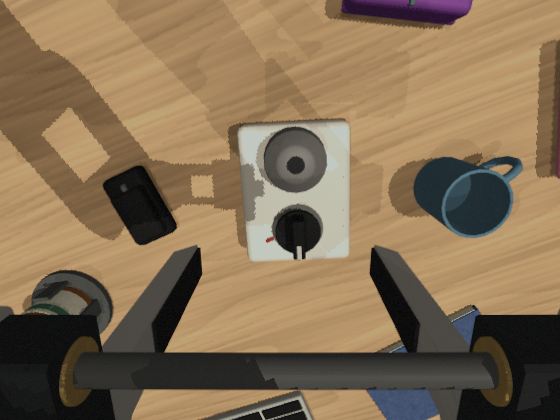

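The picture shows the white diffuser (corners about (240,126), (348,121), (350,259), (248,262)). Its dial is at (297,229), with the white pointer line ending at (300,259) and the red mark at (269,240). The mug is to the right and the mouse to the left.

```bash
python3 - <<'E'
from h import *
import pickle;c=pickle.load(open("w1.pkl","rb"))
im=cv2.imread("pics/w1.png")
P=[at_z(c,p,60)[:2] for p in((240,126),(348,121),(350,259),(248,262))]
P=np.array(P);print(P.round(),P.mean(0))
print("yaws",[np.degrees(np.arctan2(*(P[a]-P[b])[::-1])) for a,b in((3,0),(2,1))], np.degrees(np.arctan2(*(P[1]-P[0])[::-1])))
print("dial",at_z(c,(297,229),76)[:2],"dome",at_z(c,(295,159),80)[:2],"mark",at_z(c,(269,240),60)[:2])
g=cv2.resize(im[195:270,250:350],None,fx=7,fy=7,interpolation=cv2.INTER_CUBIC);cv2.imwrite("pics/c1.png",g)
cs,ct=cal("scene"),cal("top")
print("cap",tri([(196,270),(349,181)],[cs,ct]),"sel",tri([(320,216),(241,187)],[cs,ct]))
E
```

```text
[[381. 190.]
 [418. 304.]
 [580. 256.]
 [539. 135.]] [479.46004219 221.14028234]
yaws [np.float64(-19.242184087266835), np.float64(-16.814740632327467)] 72.01328032285966
dial [513.08064069 208.86082433] dome [434.51800457 235.0536846 ] mark [520.18055562 170.15344832]
cap [ 534.50853539 -159.13162802  140.2412488 ] sel [522.3725559  198.39011037 107.41889603]
```

View pics/c1.png

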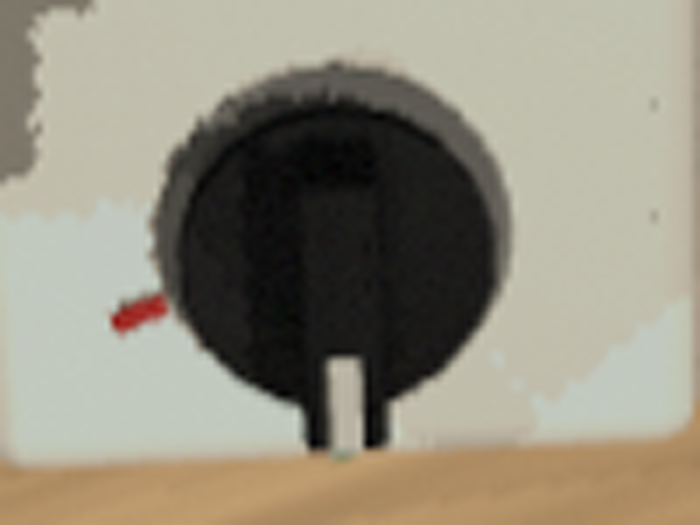

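The crop confirms the choice: the dial centre is at pixel (298.6,231.4), and the bar top runs from (298.5,221.5) to (299.5,259) with the white line at its outer end.

```bash
python3 - <<'E'
from h import *
import pickle;c=pickle.load(open("w1.pkl","rb"))
print("dial",at_z(c,(298.6,231.4),76)[:2])
a,b=at_z(c,(298.8,221.5),102)[:2],at_z(c,(299.5,259),102)[:2];print(a,b,(a+b)/2,np.linalg.norm(b-a),np.degrees(np.arctan2(*(b-a)[::-1])))
print("pred",np.array([479.5,221.1])+40*np.array([np.cos(-.314),np.sin(-.314)]))
E
```

```text
dial [516.55310729 209.59201252]
[496.38232754 216.13733898] [538.42878743 201.71222388] [517.40555748 208.92478143] 44.452094833955385 -18.935844549579457
pred [517.5442288 208.7453792]
```

Call:
{"method": "servo_tool", "body": {
  "targets": [
    [0,0,0.04,0.03,-0.003,-0.03,0.06],
    [0,0,0.04,0.064,-0.006,-0.07,0.06],
    [0,0,0.04,0.064,-0.006,-0.12,0.06],
    [0,0,0.04,0.064,-0.006,-0.155,0.06],
    [0,0,0.04,0.064,-0.006,-0.155,0.06]
  ]
}}

```text
time: 2.82
eef_pos: [515.0, 209.1, 126.9]
orientation: [-3.137, -0.007, 2.823]
wrist_force: [0.2, 0.5, 0.0]
width: 0.638
finger_force: 0.0
```

Call:
{"method": "servo_tool", "body": {
  "targets": [
    [0,0,0,0,0,-0.03,0.06],
    [0,0,0,0,0,-0.05,0.06],
    [0,0,0,0,0,-0.052,0.06],
    [0,0,0,0,0,-0.052,0.04]
  ]
}}

```text
time: 3.32
eef_pos: [518.7, 209.5, 80.7]
orientation: [3.14, 0.003, 2.822]
wrist_force: [0.9, -0.4, -0.3]
width: 0.563
finger_force: 0.0
```

```bash
python3 - <<'E'
from h import *
s=telemetry.read_state();print(s["time"],np.round(s["eef_pos"],1),np.round(s["orientation"],3))
im=cams.capture("wrist");c=cal("wrist");save(im[150:420,140:440].repeat(2,0).repeat(2,1),"pics/w2.png")
print(proj(c,[[517.3,209,102]]))
E
```

```text
3.325 [518.7 209.5  80.7] [3.140e+00 3.000e-03 2.822e+00]
[[281.69439149 276.16335142]]
```

View pics/w2.png

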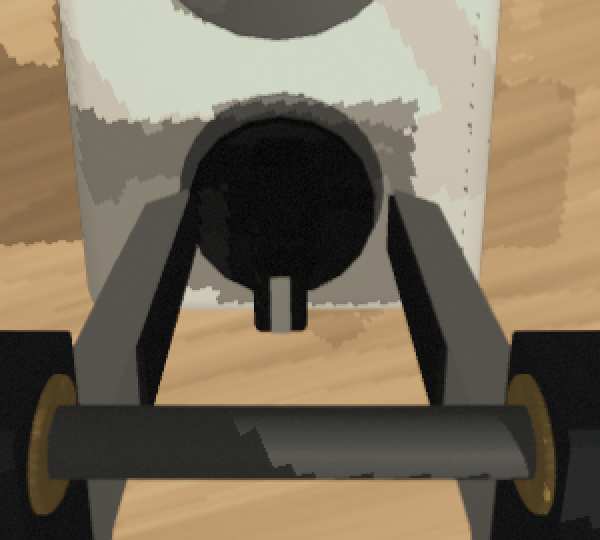

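The bar lies between the open fingers: its pointer end is at crop (281,300) and the fingertips are at about (195,195) and (390,195). I'll grip it now.

Call:
{"method": "servo_tool", "body": {
  "targets": [
    [0,0,0,0,0,-0.002,0.0],
    [0,0,0,0,0,-0.002,0.0],
    [0,0,0,0,0,-0.002,0.0],
    [0,0,0,0,0,-0.002,0.0],
    [0,0,0,0,0,-0.002,0.0]
  ],
  "newtons": 30
}}

```text
time: 4.0
eef_pos: [517.1, 207.0, 76.7]
orientation: [-3.138, -0.0, 2.821]
wrist_force: [-1.9, -4.2, 3.1]
width: 0.146
finger_force: 30.0
```

Call:
{"method": "servo_tool", "body": {
  "targets": [
    [0,0,0,0,0,-0.002,0.0],
    [0,0,0,0,0,-0.004,0.0],
    [0,0,0,0,0,-0.006,0.0],
    [0,0,0,0,0,-0.006,0.0]
  ]
}}

```text
time: 4.5
eef_pos: [517.2, 207.0, 71.7]
orientation: [-3.138, -0.0, 2.821]
wrist_force: [-5.0, -5.3, 7.3]
width: 0.142
finger_force: 30.0
```

Call:
{"method": "servo_tool", "body": {
  "targets": [
    [0,0,0,-0.001,-0.002,-0.002,0.0],
    [0,0,0,-0.001,-0.002,-0.0025,0.0],
    [0,0,-0.1,-0.001,-0.002,-0.0025,0.0],
    [0,0,-0.2,-0.001,-0.002,-0.0025,0.0],
    [0,0,-0.3,-0.001,-0.002,-0.0025,0.0]
  ]
}}

```text
time: 5.12
eef_pos: [517.2, 207.1, 70.4]
orientation: [3.14, 0.001, 2.519]
wrist_force: [-2.9, -1.3, 7.6]
width: 0.147
finger_force: 30.0
```

Call:
{"method": "servo_tool", "body": {
  "targets": [
    [0,0,-0.12,0,0,-0.001,0.0],
    [0,0,-0.27,0,0,-0.001,0.0],
    [0,0,-0.42,0,0,-0.001,0.0],
    [0,0,-0.57,0,0,-0.001,0.0],
    [0,0,-0.7,0,0,-0.001,0.0]
  ]
}}

```text
time: 5.75
eef_pos: [517.4, 207.2, 69.7]
orientation: [3.139, -0.0, 1.818]
wrist_force: [-2.6, -2.9, 8.6]
width: 0.147
finger_force: 30.0
```

Call:
{"method": "servo_tool", "body": {
  "targets": [
    [0,0,-0.12,0,0,0,0.0],
    [0,0,-0.24,0,0,0,0.0],
    [0,0,-0.24,0,0,0,0.0]
  ]
}}

```text
time: 6.12
eef_pos: [517.5, 207.2, 69.7]
orientation: [3.139, -0.001, 1.581]
wrist_force: [-1.9, -0.8, 8.8]
width: 0.147
finger_force: 30.0
```

```bash
python3 - <<'E'
from h import *
s=telemetry.read_state();print(s["time"],np.round(s["eef_pos"],1),np.round(s["orientation"],3),np.round(s["wrist_torque"],2),np.round(s["joint_positions"],2))
im=cams.capture("wrist");c=cal("wrist");save(im[150:420,140:440].repeat(2,0).repeat(2,1),"pics/w3.png")
E
```

```text
6.125 [517.5 207.2  69.7] [ 3.139e+00 -1.000e-03  1.581e+00] [-0.23  0.63  0.  ] [0.28 0.17 1.56 0.   1.42 0.27]
```

View pics/w3.png

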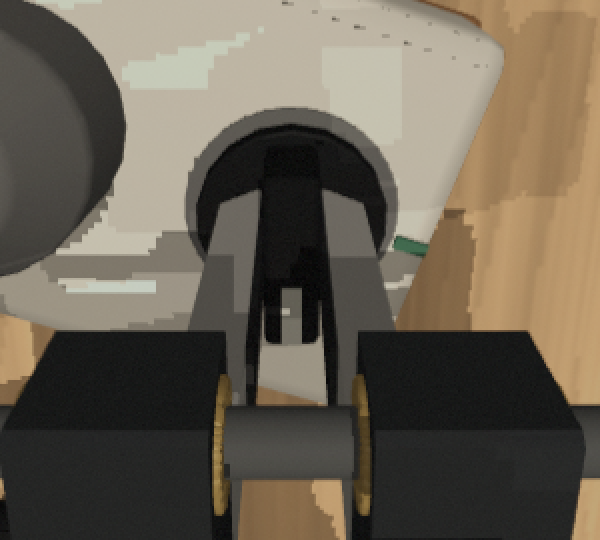

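The bar has turned with the fingers by 1.24 rad, and the green mark now shows at crop (410,246), away from the pointer. I'll ease up so the selector springs back, then release.

Call:
{"method": "servo_tool", "body": {
  "targets": [
    [0,0,0,0,0,0.004,0.0],
    [0,0,0,0,0,0.007,0.0],
    [0,0,0,0,0,0.009,0.0],
    [0,0,0,0,0,0.009,0.03],
    [0,0,0,0,0,0.009,0.04]
  ]
}}

```text
time: 6.8
eef_pos: [517.1, 206.9, 76.3]
orientation: [3.141, -0.0, 1.582]
wrist_force: [-0.2, -0.3, 3.2]
width: 0.32
finger_force: 1.7
```

Call:
{"method": "servo_tool", "body": {
  "targets": [
    [0,0,0,0,0,0.0,0.04],
    [0,0,0,0,0,0.04,0.05],
    [0,0,0,0,0,0.1,0.06],
    [0,0,0,0,0,0.15,0.08],
    [0,0,0,0,0,0.17,0.094]
  ]
}}

```text
time: 7.42
eef_pos: [517.4, 207.1, 249.3]
orientation: [3.137, -0.001, 1.582]
wrist_force: [0.4, -0.8, -0.2]
width: 0.815
finger_force: 0.0
```

```bash
python3 - <<'E'
from h import *
s=telemetry.read_state();print(s["time"],np.round(s["eef_pos"],1),np.round(s["orientation"],3),np.round(s["wrist_force"],2))
im=cams.capture("wrist");c=cal("wrist")
p=proj(c,[[517.4,208,90]])[0].astype(int);print(p)
g=im[max(0,p[1]-60):p[1]+60,max(0,p[0]-80):p[0]+80];save(cv2.resize(g,None,fx=4,fy=4),"pics/w4.png")
E
```

```text
7.425 [517.4 207.1 249.3] [ 3.137e+00 -1.000e-03  1.582e+00] [ 0.39 -0.76 -0.21]
[283 191]
```

View pics/w4.png

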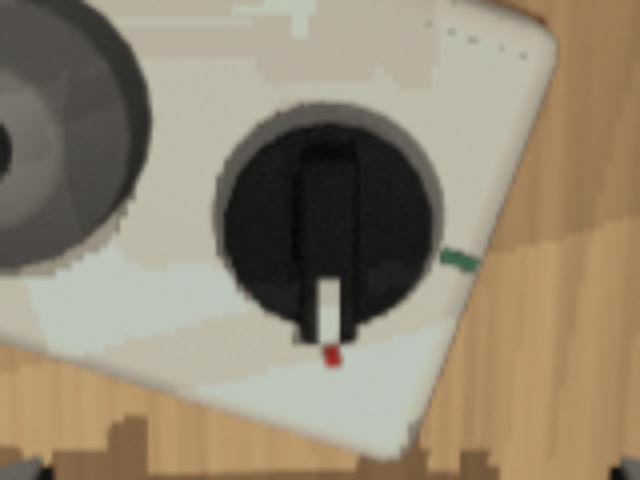

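Step 1 looks done: the pointer (crop (330,310)) now meets the red mark (crop (332,356)), and the selector is up. Next I'll move over to the bottle.

Call:
{"method": "servo_tool", "body": {
  "targets": [
    [0,0,0,0.002,-0.05,0.03,0.094],
    [0,0,0,0.004,-0.11,0.06,0.094],
    [0,0,0,0.007,-0.17,0.07,0.094],
    [0,0,0,0.009,-0.23,0.07,0.094],
    [0,0,0,0.012,-0.29,0.07,0.094]
  ]
}}

```text
time: 8.1
eef_pos: [528.1, -85.0, 314.3]
orientation: [-3.139, -0.001, 1.582]
wrist_force: [0.5, 0.1, 0.1]
width: 1.002
finger_force: 0.0
```

Call:
{"method": "servo_tool", "body": {
  "targets": [
    [0,0,0,0.002,-0.05,0,0.094],
    [0,0,0,0.003,-0.075,0,0.094],
    [0,0,0,0.003,-0.075,0,0.094],
    [0,0,0,0.003,-0.075,0,0.094]
  ]
}}

```text
time: 8.6
eef_pos: [531.5, -157.2, 315.0]
orientation: [-3.14, -0.001, 1.583]
wrist_force: [1.4, 0.5, -1.0]
width: 1.003
finger_force: 0.0
```

```bash
python3 - <<'E'
from h import *
s=telemetry.read_state();print(s["time"],np.round(s["eef_pos"],1),np.round(s["orientation"],3),np.round(s["joint_positions"],2))
im=cams.capture("wrist");c=cal("wrist")
for k,z in(("cap",124),("bottle",0)):
    for d in nets.spot_point(k,"wrist")[:3]: print(k,d["score"],np.round(d["xy"]),np.round(at_z(c,d["xy"],z),1))
# red disc on cap top
h=cv2.cvtColor(im,cv2.COLOR_RGB2HSV);m=(((h[...,0]<8)|(h[...,0]>172))&(h[...,1]>150)&(h[...,2]>90)).astype(np.uint8)
n,l,st,ce=cv2.connectedComponentsWithStats(m)
for i in range(1,n):
    if st[i,4]>40:
        cn=cv2.minEnclosingCircle(np.argwhere(l==i)[:,::-1].astype(np.float32));print(st[i],cn,at_z(c,cn[0],156))
save(im,"pics/w5.png")
E
```

```text
8.6 [ 531.5 -157.2  315. ] [-3.140e+00 -1.000e-03  1.583e+00] [-0.39  0.1   1.14  0.    1.9  -0.4 ]
cap 0.95 [282. 248.] [ 529.4 -230.8  124. ]
cap 0.84 [286. 179.] [ 532.5 -150.8  124. ]
cap 0.72 [319.  71.] [564.  -41.6 124. ]
bottle 0.78 [291. 161.] [ 539.7 -151.     0. ]
[310  56  20  21 260] ((320.1633605957031, 66.18316650390625), 10.663297653198242) [561.81162836 -40.41040883 156.        ]
[270 170  39  38 985] ((288.7631530761719, 188.5), 19.552743911743164) [ 535.3642831  -153.23446553  156.        ]
[273 246  17  16 163] ((281.1875, 253.5), 8.560774803161621) [ 528.50309639 -222.85465628  156.        ]
```

View pics/w5.png

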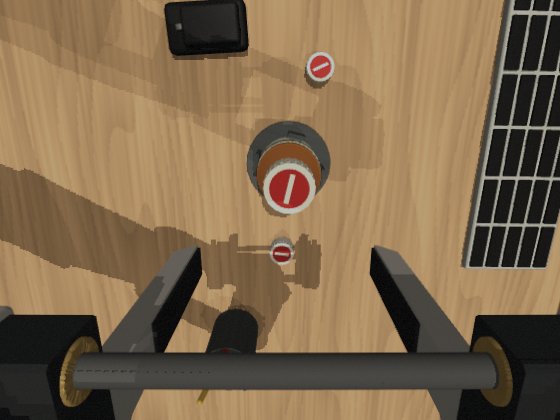

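The amber bottle's cap is at (289,188), with its large red disc measuring 39 px. The small loose caps are at (320,66) and (282,253). The chosen cap is at about (535.4, -153.5), between the fingers. I'll descend around it.

Call:
{"method": "servo_tool", "body": {
  "targets": [
    [0,0,0,0.004,0.003,-0.04,0.094],
    [0,0,0,0.004,0.003,-0.08,0.094],
    [0,0,0,0.004,0.003,-0.12,0.094],
    [0,0,0,0.004,0.003,-0.12,0.094]
  ]
}}

```text
time: 9.25
eef_pos: [533.6, -153.3, 192.2]
orientation: [-3.134, -0.003, 1.583]
wrist_force: [0.2, -0.5, 0.4]
width: 0.999
finger_force: 0.0
```

```bash
python3 - <<'E'
from h import *
s=telemetry.read_state();print(s["time"],np.round(s["eef_pos"],1),np.round(s["joint_positions"],2))
im=cams.capture("wrist");c=cal("wrist")
h=cv2.cvtColor(im,cv2.COLOR_RGB2HSV);m=(((h[...,0]<8)|(h[...,0]>172))&(h[...,1]>150)&(h[...,2]>90)).astype(np.uint8)
n,l,st,ce=cv2.connectedComponentsWithStats(m)
i=1+np.argmax(st[1:,4]);cn=cv2.minEnclosingCircle(np.argwhere(l==i)[:,::-1].astype(np.float32));print(st[i],cn,at_z(c,cn[0],156))
E
```

```text
9.25 [ 533.6 -153.3  192.2] [-0.38  0.11  1.37  0.    1.67 -0.39]
[ 258  211   60   56 2248] ((287.4237365722656, 238.0), 29.845640182495117) [ 537.01085157 -155.15283309  156.        ]
```

Call:
{"method": "servo_tool", "body": {
  "targets": [
    [0,0,0,0.001,-0.001,-0.03,0.094],
    [0,0,0,0.001,-0.001,-0.06,0.094],
    [0,0,0,0.001,-0.001,-0.07,0.094],
    [0,0,0,0.001,-0.001,-0.07,0.045],
    [0,0,0,0.001,-0.001,-0.07,0.045]
  ],
  "newtons": 15
}}

```text
time: 9.93
eef_pos: [537.9, -156.6, 128.3]
orientation: [3.138, 0.001, 1.582]
wrist_force: [0.2, 0.2, -0.6]
width: 0.826
finger_force: 0.0
```

Call:
{"method": "servo_tool", "body": {
  "targets": [
    [0,0,0,0,0,0,0.04],
    [0,0,0,0,0,0,0.04],
    [0,0,0,0,0,0,0.04]
  ],
  "newtons": 15
}}

```text
time: 10.3
eef_pos: [535.5, -156.3, 126.4]
orientation: [-3.139, 0.0, 1.582]
wrist_force: [-5.3, -0.7, 3.0]
width: 0.542
finger_force: 15.0
```

Call:
{"method": "servo_tool", "body": {
  "targets": [
    [0,0,0,-0.002,0,0,0.04],
    [0,0,0,-0.002,0,-0.002,0.04],
    [0,0,0,-0.002,0,-0.005,0.04],
    [0,0,0,-0.002,0,-0.006,0.04],
    [0,0,0,-0.002,0,-0.006,0.04]
  ],
  "newtons": 45
}}

```text
time: 10.92
eef_pos: [535.5, -156.4, 122.6]
orientation: [3.138, 0.001, 1.582]
wrist_force: [-2.8, 0.5, 9.5]
width: 0.541
finger_force: 44.8
```

Call:
{"method": "servo_tool", "body": {
  "targets": [
    [0,0,0,0,0,-0.0015,0.04],
    [0,0,0.1,0,0,-0.0015,0.04],
    [0,0,0.2,0,0,-0.0015,0.04],
    [0,0,0.3,0,0,-0.0015,0.04],
    [0,0,0.3,0,0,-0.0015,0.04]
  ]
}}

```text
time: 11.55
eef_pos: [536.1, -156.4, 121.3]
orientation: [3.137, 0.003, 1.883]
wrist_force: [-1.3, 1.2, 9.3]
width: 0.541
finger_force: 44.8
```

```bash
python3 - <<'E'
from h import *
s=telemetry.read_state();print(s["time"],np.round(s["eef_pos"],1),np.round(s["orientation"],3),np.round(s["wrist_torque"],2),np.round(s["wrist_force"],2))
E
```

```text
11.55 [ 536.1 -156.4  121.3] [3.137e+00 3.000e-03 1.883e+00] [0.07 0.47 0.05] [-1.28  1.17  9.28]
```

Call:
{"method": "servo_tool", "body": {
  "targets": [
    [0,0,0.15,0,0,0,0.04],
    [0,0,0.3,0,0,0,0.04],
    [0,0,0.45,0,0,0,0.04],
    [0,0,0.6,0,0,0,0.04],
    [0,0,0.75,0,0,0,0.04]
  ]
}}

```text
time: 12.18
eef_pos: [537.0, -156.1, 121.6]
orientation: [3.139, 0.006, 2.637]
wrist_force: [0.4, 2.2, 9.1]
width: 0.542
finger_force: 44.8
```

Call:
{"method": "servo_tool", "body": {
  "targets": [
    [0,0,0.13,0,0,0,0.04],
    [0,0,0.13,0,0,0,0.04]
  ]
}}

```text
time: 12.42
eef_pos: [537.1, -155.9, 121.6]
orientation: [3.139, 0.007, 2.763]
wrist_force: [0.0, 2.2, 8.4]
width: 0.541
finger_force: 44.8
```

Call:
{"method": "servo_tool", "body": {
  "targets": [
    [0,0,0,0,0,0.008,0.04],
    [0,0,0,0,0,0.016,0.04],
    [0,0,0,0,0,0.016,0.04]
  ]
}}

```text
time: 12.8
eef_pos: [535.5, -155.7, 134.9]
orientation: [3.14, 0.002, 2.762]
wrist_force: [2.2, 2.2, 2.2]
width: 0.547
finger_force: 44.9
```

No downward pull, so the cap is coming off. I'll lift it.

Call:
{"method": "servo_tool", "body": {
  "targets": [
    [0,0,0,0,0,0.015,0.04],
    [0,0,0,0,0,0.03,0.04],
    [0,0,0,0,0,0.05,0.04],
    [0,0,0,0,0,0.07,0.04],
    [0,0,0,0,0,0.072,0.04]
  ]
}}

```text
time: 13.42
eef_pos: [535.2, -156.9, 208.9]
orientation: [-3.141, 0.004, 2.761]
wrist_force: [0.6, 0.1, -0.5]
width: 0.545
finger_force: 44.8
```

Call:
{"method": "servo_tool", "body": {
  "targets": [
    [0,0,0,0,0,0,0.04],
    [0,0,0,0,0,0,0.04],
    [0,0,0,0,0,0,0.04]
  ]
}}

```text
time: 13.8
eef_pos: [534.2, -156.1, 205.5]
orientation: [3.142, -0.002, 2.762]
wrist_force: [0.4, -0.4, -0.7]
width: 0.543
finger_force: 44.8
```

```bash
python3 - <<'E'
from h import *
s=telemetry.read_state();print(s["time"],np.round(s["eef_pos"],1),s["finger_force"],s["width"])
a=cams.capture("wrist");b=cams.capture("scene")
g=np.hstack([cv2.resize(a[100:420,130:430],(300,320)),cv2.resize(b[210:330,140:260],(320,320))]);save(g,"pics/f.png")
E
```

```text
13.8 [ 534.2 -156.1  205.5] 44.82536148279905 0.5427793347662964
```

View pics/f.png

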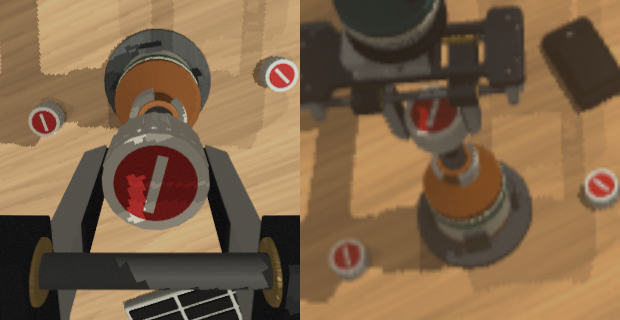

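The wrist view shows the cap level in the fingers (left half, (155,185)). The scene view shows the bare neck and open bottle below it (right half, (455,155)). The cap is about 79 mm above its seat and held with 45 N, so I'll hand in.

```bash
python3 -c "
from h import *
print(r.close_job())"
```

```text
the job is handed in; nothing more can be done
None
```

I handed the job in at about 14 s of the 53 s: the diffuser selector is at off and sprung up, and the cap is off the bottle, held level about 79 mm above its seat; the judge's verdict was not shown.

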